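Square a polished rock block into the sprung corner of a microscope squaring plate

TASK

Lift the amber resin rock block out of the white tray, gripping it gently (it is brittle: a grip of 5 to 15 N is right, never more than 20 N), and set it flat on the aluminium squaring plate with its polished grey face up and its long side along the longer orange pad. Push it squarely into the corner until both sprung orange pads are pressed in about halfway, not to their ends, and finish while still gripping the block and holding both pads pressed in. Leave the bottle, the small puck and the computer mouse where they are.

Things in the scene. Friction and masses are not known exactly. Their poses are not given: they have to be found in the camera images.
- block: the specimen: a rock slice cast in an amber resin block, 60 (x) by 40 (y) by 38 (z) mm, about 180 g (varies), polished grey face up. Origin: centre of its underside; x along its long side, z up. It looks the same turned by half a turn. Starts in the tray, on the tray's floor.
- tray: white plastic specimen tray, fixed, 170 (x) by 150 (y) mm, low rim 10 mm high and 4 mm thick, floor 4 mm above the bench. Origin: centre of its underside, z up.
- jig: aluminium squaring plate, fixed to the bench, 180 (x) by 160 (y) by 10 mm thick (top 10 mm above the bench). Origin: centre of its underside, z up. Its corner lies towards +x and +y: the short orange pad faces -x, the long one faces -y; the -x and -y sides are open. The block belongs with its x along the plate's x: short end on the short pad, long side on the long pad.
- corner (a point): point on the plate's top surface where the planes of the two pads' faces meet when both pads are at rest: at x = +50, y = +40, z = +10 mm in the plate's (jig) frame; axes as the plate's. Behind each pad stands a dark steel fence (front faces at x = +73 and y = +63 mm); pads and fences reach no more than 11 mm above the plate's top.
- pad_short (a joint): how far the short orange pad (30 mm long along y, 10 mm thick, 10 mm high, its underside 1 mm above the plate, centre at y = +21 mm in the plate's frame) is pushed in towards the plate's +x, in m: 0 at rest, 0.010 at its end. Spring: 1.2 N at the start of the travel, 0.6 N more per mm.
- pad_long (a joint): how far the long orange pad (48 mm long along x, 10 mm thick, 10 mm high, its underside 1 mm above the plate, centre at x = +23 mm in the plate's frame) is pushed in towards the plate's +y, in m: 0 at rest, 0.010 at its end. Spring: 1.2 N at the start of the travel, 0.6 N more per mm.
- pad_short_face (a point): middle of the working face of the short pad; moves with it.
- pad_long_face (a point): middle of the working face of the long pad; moves with it.
- oil_bottle: bystander: small amber bottle, 32 mm across, 60 mm high, loose. Origin: centre of its underside.
- puck: bystander: dark green round resin puck with a brass face, 32 mm across, 18 mm high, loose. Origin: centre of its underside.
- mouse: bystander: black computer mouse on a pale mat, 105 by 60 by 30 mm, loose. Origin: centre of its underside.
Not all that is in view belongs to the job. Leave any turquoise look-alike of the block alone. Of the things shaped like the jig, the aluminium one is meant.

How it is judged (in metres and radians):
On the way:
1. the block is lifted clear of the tray in the fingers (z of block in the frame of tray above 0.025 m and contact force between the fingers and block above 0.5 N), for 0.2 s.
At the end, for the whole second after the job is handed in: The block, still touched by the fingers, is flat on the plate (underside within 3 mm of it, tilt under 4 degrees, long side within 5 degrees of the plate's x), at rest, and presses each of the two pads with more than 1 N, each pad pushed in between 2 and 8.5 mm of its 10 mm (value of joint pad_short between 0.002 and 0.0085 m and value of joint pad_long between 0.002 and 0.0085 m and contact force between block and pad_short above 1 N and contact force between block and pad_long above 1 N and contact force between the fingers and block above 0.5 N and angle between the x axis of block and the x axis of jig, either way round below 0.09 rad and angle between block's own z axis and vertical below 0.07 rad and z of block in the frame of jig between 0.007 and 0.013 m and linear speed of block below 0.01 m/s); the arm keeps its last pose, push and grip.
It fails at once if the brittle block is squeezed hard: the forces of the fingers on it, added up, exceed 50 N (a 20 N grip adds up to 40 N) (contact force between the fingers and block above 50 N).
It fails at once if the bottle, puck or mouse is moved by more than 15 mm (distance of any of oil_bottle, puck, mouse from where it was at the start of the episode above 0.015 m).
It also fails if it takes over 35 s, if anything falls off the work surface, if the arm or the gripper's body presses on something with over 40 N, if the wrist force passes 120 N, or if a joint passes its speed limit or range.

ROBOT

A 6-joint arm with a two-finger parallel gripper is mounted at the origin on the work surface. World frame = base frame: x ahead of the robot, y to its left, z up, the work surface at z = 0. Lengths are in mm, angles in degrees, forces in N, time in s.
With the tool pointing down it reaches from about 350 to 850 mm from the base axis. Payload 8.1 kg.
Tool frame: the origin (TCP) lies midway between the tips of the shut fingers; the grasp point (between the pads) lies 19 mm behind it (r.pinch_z is the distance from the TCP to the grasp point, in mm); z points along the fingers, y is the line along which they close (so a half turn about z gives the same grasp; the last joint's range is limited). The gripper opens to 85 mm and grips with 20 to 120 N. Pads are 22 mm wide; open, the fingers measure 114 mm over their backs; the gripper's body (76 mm by 85 mm) begins 54 mm behind the grasp point. The pads swing forward as they close: fully open they stand 13 mm farther back than shut.
Start: joints at [68.102, 7.471, 85.268, -0, 87.261, -4.893], TCP at [175.455, 573.778, 231.292] pointing down, gripper open.
Joint ranges: [-169.43, 169.43], [-51.17, 129.36], [1.28, 143.12], [-76.62, 256.62], [0, 156.53], [-152.29, 152.29]. Speed limits (degrees/s): [136.94, 136.94, 159.86, 180, 180, 180].

INTERFACE

Orientations are given as [roll, pitch, yaw] about the fixed x, y, z axes, in that order (R = Rz(yaw) Ry(pitch) Rx(roll)).
In Python, from bench import sensors, optics, job, r gives the robot as it stands.
- The arm moves only by the tool play_rows, never from a script. Its argument "motion" is a list that holds one entry, the list of rows, each a list of 6 numbers: the shift along the tool's x, y, z in cm, then the turn, a rotation vector about the tool's x, y, z in degrees. In form: [[[x, y, z, ax, ay, az], ...]]. A call has 1 to 5 rows; each row is the pose to reach, as a shift and turn from the pose commanded when the call began, along the tool's axes at that moment; what a row does not reach only later rows make up. A row lasts 1/10 s, in which the tool goes at most 50 mm and 8.59 degrees, less where a joint would pass 70% of its speed; a pose out of reach is approached as far as the arm can. A call with a gripper value outside its range is refused whole. "jaw" is the opening, from 0 (shut) to 1 (fully open), set as the call begins (left out, the last holds). The fingers move at their own pace and stop on an object; "squeeze" is the grip in N (left out, the last holds). Time passes only in rows, so rows that repeat a pose let the fingers close. It gives the time, the measured TCP pose, the force, the opening and the grip force at its end, in the units of the state.
- sensors.sense(): the state, without advancing time (a new reading comes with each control period).
- optics.snapshot(name): name is "side" or "top"; returns a dict with "pixels" (384x512x3 uint8, red, green, blue), "mtx" (3x3 intrinsics, pixels), "k1" (the pictures are not rectified: a ray, as slopes to the right and down, at radius r is drawn at 1 + k1 r^2 times it, then the intrinsics apply), "R" (3x3) and "t" (3): a world point X has camera coordinates R X + t. Camera axes: x right, y down, z forward; pixel columns grow to the right and rows downward; lengths in mm; the calibration is good to about 2 mm. A picture is of the moment at which its call begins. There is no depth.
- job.hand_in(): hands the job in; it is judged then, once.
The state is a dict: "time": time; "joint_pos": joint angles; "qd": joint speeds; "joint_efforts": joint torques, N m; "tool_pos": TCP position; "tcp_rot": TCP orientation; "ft_force": force on the tool from outside, world axes, zero at the start; "wrist_torque": the same for the moment, N m; "finger_gap": finger opening in mm; "grip_force": force on a finger pad.
Only numpy, scipy, OpenCV 4.12 (cv2) and the standard library are available. Lean on these libraries where they do the work, as an engineer would, in place of code of your own. Each camera call takes 0.05 s, during which the arm holds its last target. There are 200 camera calls.

## Working session

There is one attempt and no reset: what is moved stays moved. The work goes in short steps, Python scripts to look and compute and a tool call to move; the robot and the scene stay as the last step left them, time stands still between calls to the robot, and variables do not carry over. Pictures are saved under pics/ and viewed, at most 10 in all, crops included, and the job is handed in when it is done.

Besides the shell and the picture viewer there is one more tool, called after ">>>" as name(argument=value, ...) on one line, values as JSON. play_rows: Moves the arm, as the interface text tells. Its arguments: {"type":"object","properties":{"motion":{"type":"array","items":{"type":"array","items":{"type":"array","items":{"type":"number"}}}},"jaw":{"type":"number"},"squeeze":{"type":"number"}},"required":["motion"]}

```bash
mkdir -p pics; ls; python3 - <<'E'
from bench import sensors, optics, job, r
import cv2,numpy as np
print(sensors.sense())
for n in("side","top"):
    s=optics.snapshot(n); np.savez(f'pics/{n}0.npz',**s)
    cv2.imwrite(f'pics/{n}0.png',cv2.resize(s["pixels"][:,:,::-1],(800,600),interpolation=cv2.INTER_CUBIC))
    print(n,s["mtx"],s["k1"],s["R"],s["t"])
E
```

```text
pics
{'time': 0.0, 'joint_pos': array([ 6.81013726e+01,  7.51374552e+00,  8.53291918e+01,  1.59234255e-03,
        8.72602428e+01, -4.89407067e+00]), 'qd': array([-0.05732378, -0.01483834,  0.03129544, -0.04989685, -0.04876089,
        0.11623275]), 'joint_efforts': array([-1.35660189e-04, -5.69399500e+01, -5.00545478e+01, -4.00262425e-04,
        1.48115179e-02,  1.24620900e-06]), 'tool_pos': array([175.246706  , 573.27529976, 230.25945934]), 'tcp_rot': array([-1.79897332e+02, -1.03872660e-02,  1.62995356e+02]), 'ft_force': array([ 0.00725912,  0.29770113, -1.02504584]), 'wrist_torque': array([ 0.03064682, -0.01416682,  0.0320661 ]), 'grip_force': 0.0, 'finger_gap': 85.524999241279}
side [[374.44291228   0.         256.40141533]
 [  0.         374.44291228 193.13092653]
 [  0.           0.           1.        ]] -0.0011368973715789345 [[ 0.9713692  -0.23720821 -0.0131965 ]
 [-0.18147423 -0.70499654 -0.68559972]
 [ 0.1533264   0.66836528 -0.7278591 ]] [-569.85802075   -3.05026157 1192.3848054 ]
top [[498.80857584   0.         252.79877861]
 [  0.         498.80857584 190.78416033]
 [  0.           0.           1.        ]] -0.1885191975905949 [[-0.02323947 -0.99972869 -0.00157297]
 [-0.97991427  0.02309052 -0.19807791]
 [ 0.19806049 -0.00306185 -0.98018502]] [-185.21247602  546.01924656 1376.59140506]
```

View pics/side0.png

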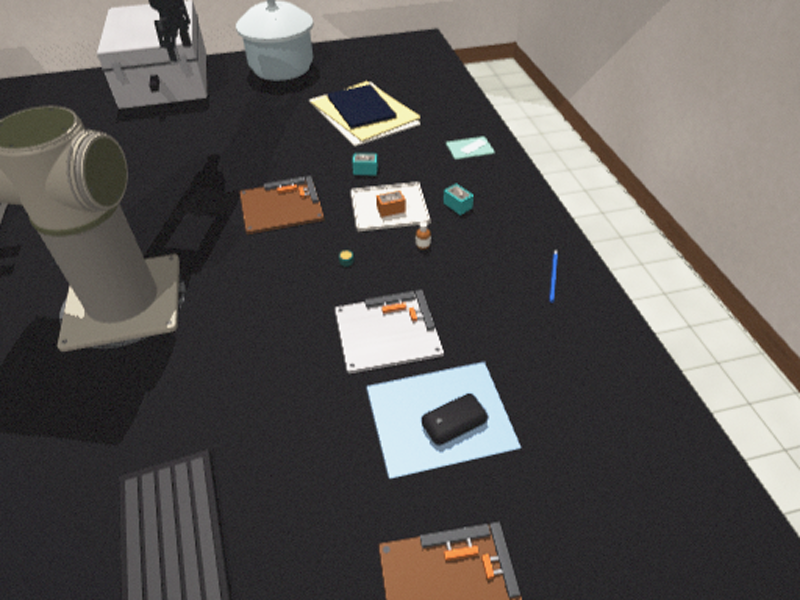

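View pics/top0.png

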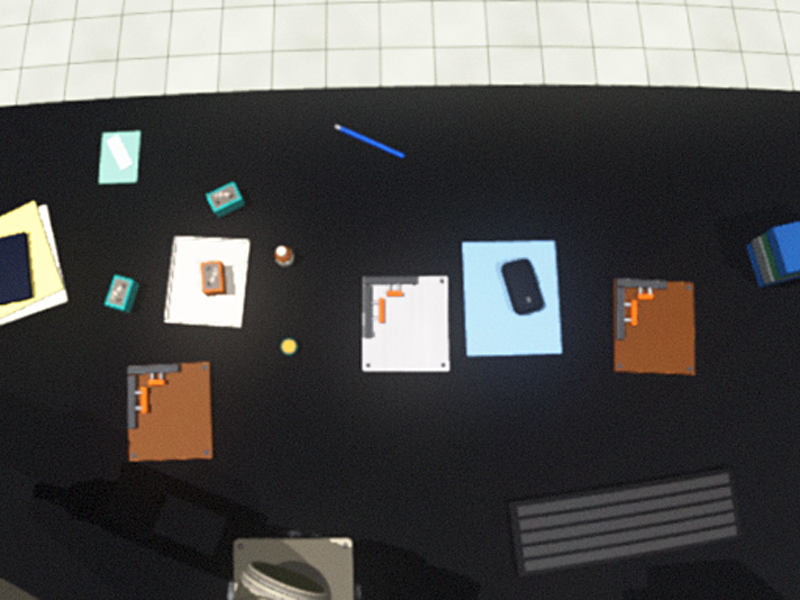

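Candidates, in top-view pixels (800x600):
- **Blocks:** the amber one in the white tray at (212,278), and turquoise ones at (122,292) and (225,198). The amber one fits.
- **Jigs:** the pale metal one at (405,323), and brown ones at (170,412) and (655,327). The pale metal one is the aluminium plate.

In the side view the amber block is at (391,203) and the plate at (389,332). I'll confirm both in one enlarged crop.

```bash
python3 - <<'E'
import cv2,numpy as np
t=np.load('pics/top0.npz')['pixels'][:,:,::-1];s=np.load('pics/side0.npz')['pixels'][:,:,::-1]
# native crops
def c(im,x,y,w,h,W=400,H=300):
    return cv2.resize(im[y:y+h,x:x+w],(W,H),interpolation=cv2.INTER_CUBIC)
a=c(t,96,140,80,60,400,300);b=c(t,222,170,80,60*1+15,320,300);b=cv2.copyMakeBorder(b,0,0,0,80,0)
d=c(s,216,108,64,48);e=c(s,208,180,80,60)
cv2.imwrite('pics/crops.png',np.vstack([np.hstack([a,b]),np.hstack([d,e])]))
E
```

```text
(no output)
```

View pics/crops.png

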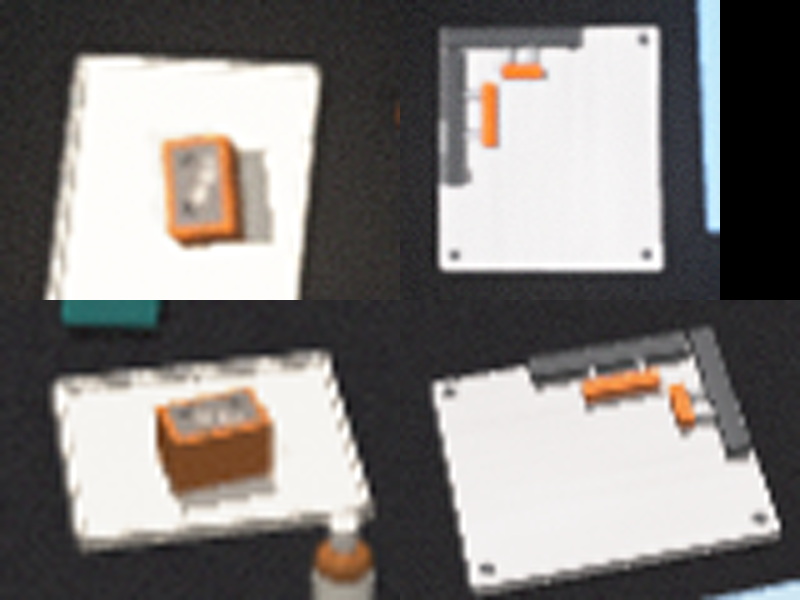

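The crop confirms it: the amber block with its grey face up is in the white tray, and the pale aluminium plate has fences and pads towards +x and +y. Next I'll triangulate both.

```bash
cat > h.py <<'E'
import numpy as np
from scipy.optimize import least_squares
C={n:dict(np.load(f'pics/{n}0.npz')) for n in('side','top')}
def proj(n,X):
    c=C[n];p=c['R']@X+c['t'];u=p[:2]/p[2];u=u*(1+c['k1']*(u@u))
    return c['mtx'][:2,:2]@u+c['mtx'][:2,2]
def tri(s=None,t=None,z=None):
    def f(X):
        e=[]
        if s is not None:e+=list(proj('side',X)-s)
        if t is not None:e+=list(proj('top',X)-t)
        if z is not None:e.append((X[2]-z)*10)
        return np.array(e)
    o=least_squares(f,[400,0,0.],x_scale=100);return o.x,np.abs(o.fun).max()
P=lambda x,y,ox,oy,s:np.array([ox+(x+.5)/s-.5,oy+(y+.5)/s-.5])
bt=lambda x,y:P(x,y,96,140,5); jt=lambda x,y:P(x-400,y,222,170,4)
bs=lambda x,y:P(x,y-300,216,108,6.25); js=lambda x,y:P(x-400,y-300,208,180,5)
E
python3 - <<'E'
from h import *
np.set_printoptions(precision=1,suppress=True)
print('blk c',tri(bs(214.5,415),bt(201,186)))
for a,b in [((157,405),(163,141)),((256,388),(0,0))][:0]:pass
# top: UL=+x+y,UR=+x-y,LR=-x-y,LL=-x+y
T=dict(UL=(163,141),UR=(226,134),LR=(237,226),LL=(176,236))
S=dict(UL=(256,388),UR=(270,423),LR=(175,443),LL=(157,405))
for k in T: print(k,tri(bs(*S[k]),bt(*T[k])), tri(bs(*S[k]),None,42)[0],tri(None,bt(*T[k]),42)[0])
print('bot front',tri(bs(180,493),None,4)[0],tri(bs(272,478),None,4)[0])
J={'+-':((760,519),(644,40)),'-+':((448,392),(454,255)),'--':((487,569),(647,255))}
for k,(s,t) in J.items():print(k,tri(js(*s),jt(*t)))
for t in [(440,27),(661,27),(664,270),(440,270)]:print('plate',tri(None,jt(*t),10)[0])
for s in [(432,381),(780,537),(475,588)]:print('plate s',tri(js(*s),None,10)[0])
for t in [(503,78),(546,78),(497,83),(497,147)]:print('pad',tri(None,jt(*t),21)[0])
# bystanders, native px =800px*.64
for k,s,t in[('bottle',(423,228),(283,250)),('puck',(345,256),(289,346)),('mouse',(455,418),(522,286))]:
    print(k,tri(np.array(s)*.64,np.array(t)*.64))
for t in [(176,237),(250,240),(240,327),(165,322)]:print('tray',tri(None,np.array(t)*.64,10)[0])
E
```

```text
blk c (array([596.2, 145.8,  40.3]), np.float64(0.6473272157518295))
UL (array([626. , 170.7,  36. ]), np.float64(0.8854522227252346)) [627.7 163.5  42. ] [622.1 169.1  42. ]
UR (array([626.9, 131.7,  39.4]), np.float64(0.3416884996353815)) [627.4 128.7  42. ] [625.3 131.2  42. ]
LR (array([569.8, 123.1,  42.8]), np.float64(0.16551900501619343)) [570.6 124.3  42. ] [569.5 123.2  42. ]
LL (array([565.5, 159.3,  43.7]), np.float64(0.5807213663954371)) [568.2 162.1  42. ] [564.4 159.6  42. ]
bot front [572.6 126.4   4. ] [627.8 126.4   4. ]
+- (array([ 584.2, -287.8,    8.4]), np.float64(0.5092070253931524))
-+ (array([ 426.2, -143.5,    8. ]), np.float64(0.28849590580995255))
-- (array([ 423.9, -284.2,    8.3]), np.float64(0.6669213137993211))
plate [ 595.8 -136.    10. ]
plate [ 591.9 -300.6   10. ]
plate [ 410.5 -296.3   10. ]
plate [ 414.4 -133.3   10. ]
plate s [ 418.9 -133.6   10. ]
plate s [ 592.7 -304.2   10. ]
plate s [ 416.7 -296.7   10. ]
pad [ 553.6 -182.2   21. ]
pad [ 552.9 -213.8   21. ]
pad [ 550.  -177.7   21. ]
pad [ 502.3 -176.8   21. ]
bottle (array([639.7,  10.1,  48.1]), np.float64(0.06497886077232806))
puck (array([463.7,   2.9,  12.8]), np.float64(0.2553781474381367))
mouse (array([ 570.4, -440.6,   14. ]), np.float64(0.9570717950571463))
tray [682.7 227.9  10. ]
tray [672.1  80.3  10. ]
tray [501.6  97.   10. ]
tray [514.2 243.6  10. ]
```

```bash
cat >> h.py <<'E'
from scipy.spatial.transform import Rotation as Ro
def plan(x,y,z,yaw):
    from bench import sensors
    s=sensors.sense();R0=Ro.from_euler('xyz',s['tcp_rot'],degrees=True);R1=Ro.from_euler('xyz',[180,0,yaw],degrees=True)
    d=R0.inv().apply(np.array([x,y,z])-s['tool_pos'])/10
    print('shift',d.round(3),'turn',(R0.inv()*R1).as_rotvec(degrees=True).round(2),'t',s['time'],s['tool_pos'].round(1),s['tcp_rot'].round(2),s['ft_force'].round(1),round(s['finger_gap'],1),round(s['grip_force'],1))
E
python3 - <<'E'
from h import *
T=dict(UL=(163,141),UR=(226,134),LR=(237,226),LL=(176,236));S=dict(UL=(256,388),UR=(270,423),LR=(175,443),LL=(157,405))
M=dict(UL=(30,20),UR=(30,-20),LR=(-30,-20),LL=(-30,20))
def w(p,m,z):
    c,s=np.cos(p[2]),np.sin(p[2]);return np.array([p[0]+c*m[0]-s*m[1],p[1]+s*m[0]+c*m[1],z])
f=lambda p:np.concatenate([np.r_[proj('top',w(p,M[k],p[3]))-bt(*T[k]),proj('side',w(p,M[k],p[3]))-bs(*S[k])] for k in M])
o=least_squares(f,[596,146,.1,42],x_scale=[10,10,.1,10]);print(o.x,np.degrees(o.x[2]),f(o.x).round(1))
plan(596,146,150,186)
E
```

```text
[5.97047941e+02 1.46299299e+02 1.11480558e-01 4.02654165e+01] 6.387365471741704 [ 0.  -0.7 -1.2 -0.4  0.6 -1.1  0.4  0.1  0.2  0.1 -0.2  0.6 -0.9 -0.1
 -0.9  0.4]
shift [-52.733 -28.545   8.074] turn [ -0.1   -0.03 -23.  ] t 0.1 [175.2 573.3 230.3] [-1.799e+02 -1.000e-02  1.630e+02] [ 1.2 -0.3 -0.2] 85.7 0.0
```

>>> play_rows(motion=[[[-52.7, -28.5, 8.0, 0, 0, -23], [-52.7, -28.5, 8.0, 0, 0, -23], [-52.7, -28.5, 8.0, 0, 0, -23], [-52.7, -28.5, 8.0, 0, 0, -23], [-52.7, -28.5, 8.0, 0, 0, -23]]], jaw=0.8, squeeze=12)

```text
time: 0.6
tool_pos: [346.9, 399.1, 198.3]
tcp_rot: [-180.0, -0.0, -174.0]
ft_force: [0.2, 0.6, -0.2]
finger_gap: 68.7
grip_force: 0.0
```

```bash
python3 -c "
from h import *
plan(597,146,150,186.4)"
```

```text
shift [-22.207 -27.801   4.825] turn [-0.01 -0.02 -0.36] t 0.6 [346.9 399.1 198.3] [-1.7999e+02 -2.0000e-02 -1.7396e+02] [ 0.2  0.6 -0.2] 68.7 0.0
```

>>> play_rows(motion=[[[-22.2, -27.8, 4.8, 0, 0, -0.4], [-22.2, -27.8, 4.8, 0, 0, -0.4], [-22.2, -27.8, 4.8, 0, 0, -0.4], [-22.2, -27.8, 4.8, 0, 0, -0.4], [-22.2, -27.8, 4.8, 0, 0, -0.4]]])

```text
time: 1.1
tool_pos: [521.1, 222.6, 164.9]
tcp_rot: [180.0, -0.0, -173.6]
ft_force: [0.1, 0.8, 0.1]
finger_gap: 68.3
grip_force: 0.0
```

```bash
python3 -c "
from h import *
plan(597,146,80,186.4)"
```

```text
shift [-6.698 -8.459  8.482] turn [ 0.   -0.02 -0.01] t 1.1 [521.1 222.6 164.9] [ 1.8000e+02 -2.0000e-02 -1.7361e+02] [0.1 0.8 0.1] 68.3 0.0
```

>>> play_rows(motion=[[[-6.7, -8.5, 8.5, 0, 0, 0], [-6.7, -8.5, 8.5, 0, 0, 0], [-6.7, -8.5, 8.5, 0, 0, 0], [-6.7, -8.5, 8.5, 0, 0, 0], [-6.7, -8.5, 8.5, 0, 0, 0]]])

```text
time: 1.6
tool_pos: [595.4, 146.6, 78.9]
tcp_rot: [180.0, -0.2, -173.7]
ft_force: [-0.2, 0.3, 0.6]
finger_gap: 68.4
grip_force: 0.0
```

```bash
python3 - <<'E'
from h import *
from bench import optics
import cv2
plan(597,146,17,186.4)
t=optics.snapshot('top')['pixels'][:,:,::-1];s=optics.snapshot('side')['pixels'][:,:,::-1]
c=lambda im,x,y,w,h:cv2.resize(im[y:y+h,x:x+w],(400,400),interpolation=cv2.INTER_CUBIC)
cv2.imwrite('pics/above.png',np.hstack([c(t,96,135,80,80),c(s,206,80,80,80)]))
E
```

```text
shift [-0.176 -0.083  6.187] turn [ 0.   -0.18 -0.1 ] t 1.6 [595.4 146.6  78.9] [ 180.     -0.18 -173.7 ] [-0.2  0.3  0.6] 68.4 0.0
```

View pics/above.png

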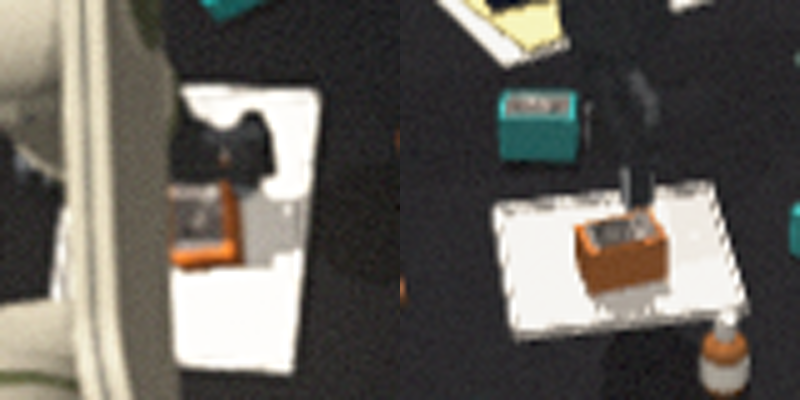

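```bash
python3 - <<'E'
from h import *
for dy in(-34,34):
  for z in (84,110):
    a=np.array([595.4-np.sin(.11)*dy,146.6+dy*.994,z]);print(dy,z,(proj('side',a)-[206,80])*5+[400,0],(proj('top',a)-[96,135])*5)
E
```

```text
-34 84 [629.30539695 206.80740409] [238.27966047 182.53628519]
-34 110 [628.46783087 175.42277212] [228.41196466 171.6380167 ]
34 84 [597.58083672 154.02155793] [122.53262791 198.31765083]
34 110 [596.31786602 122.92757599] [110.67910883 187.74439435]
```

The near fingertip shows at (638,200) in the side crop, within a few mm of prediction and beyond the block's side. The block at (622,250) looks undisturbed, so I'll descend.

>>> play_rows(motion=[[[-0.15, -0.08, 2.0, 0, -0.2, 0], [-0.15, -0.08, 4.0, 0, -0.2, 0], [-0.15, -0.08, 5.4, 0, -0.2, 0], [-0.15, -0.08, 6.2, 0, -0.2, 0], [-0.15, -0.08, 6.2, 0, -0.2, 0]]])

```text
time: 2.2
tool_pos: [596.9, 147.2, 17.7]
tcp_rot: [-180.0, 0.1, -173.6]
ft_force: [0.7, -0.6, -0.8]
finger_gap: 68.5
grip_force: 0.0
```

>>> play_rows(motion=[[[0, 0, 0, 0, 0, 0], [0, 0, 0, 0, 0, 0], [0, 0, 0, 0, 0, 0]]], jaw=0.55)

```text
time: 2.5
tool_pos: [598.6, 146.9, 19.6]
tcp_rot: [180.0, 0.3, -173.6]
ft_force: [0.2, -0.1, 1.0]
finger_gap: 47.0
grip_force: 0.0
```

>>> play_rows(motion=[[[0, 0, 0.1, 0, 0, 0], [0, 0, 0.1, 0, 0, 0], [0, 0, 0.1, 0, 0, 0], [0, 0, 0.1, 0, 0, 0], [0, 0, 0.1, 0, 0, 0]]], jaw=0.4, squeeze=10)

```text
time: 3.0
tool_pos: [598.6, 147.0, 19.0]
tcp_rot: [180.0, 0.3, -173.6]
ft_force: [-2.2, 0.2, 7.3]
finger_gap: 39.8
grip_force: 21.3
```

>>> play_rows(motion=[[[0, 0, 0, 0, 0, 0], [0, 0, 0, 0, 0, 0]]], jaw=0.455, squeeze=8)

```text
time: 3.2
tool_pos: [598.7, 147.0, 19.0]
tcp_rot: [180.0, 0.3, -173.6]
ft_force: [-2.4, -0.2, 7.6]
finger_gap: 39.8
grip_force: 21.3
```

```bash
python3 -c "
from h import *
plan(597,146,17,186.4)
plan(597,146,17,186.4)"
```

```text
shift [ 0.176 -0.08   0.198] turn [ 0.01  0.3  -0.01] t 3.2 [598.7 147.   19. ] [ 179.99    0.3  -173.61] [-2.4 -0.2  7.6] 39.8 21.3
shift [ 0.176 -0.08   0.198] turn [ 0.01  0.3  -0.01] t 3.2 [598.7 147.   19. ] [ 179.99    0.3  -173.61] [-2.4 -0.2  7.6] 39.8 21.3
```

>>> play_rows(motion=[[[0, 0, 0, 0, 0, 0], [0, 0, 0, 0, 0, 0]]], jaw=0.47, squeeze=8)

```text
time: 3.4
tool_pos: [598.0, 146.9, 17.7]
tcp_rot: [180.0, 0.2, -173.6]
ft_force: [-0.0, 0.9, -0.3]
finger_gap: 40.0
grip_force: 0.4
```

>>> play_rows(motion=[[[0, 0, 0, 0, 0, 0], [0, 0, 0, 0, 0, 0]]], jaw=0.467)

```text
time: 3.6
tool_pos: [598.0, 146.8, 17.6]
tcp_rot: [180.0, 0.2, -173.6]
ft_force: [-0.2, 0.4, 3.2]
finger_gap: 40.2
grip_force: 4.0
```

>>> play_rows(motion=[[[0, 0, 0, 0, 0, 0], [0, 0, 0, 0, 0, 0]]], jaw=0.463)

```text
time: 3.8
tool_pos: [598.0, 146.9, 17.7]
tcp_rot: [180.0, 0.2, -173.6]
ft_force: [-0.4, 1.9, 3.9]
finger_gap: 39.7
grip_force: 12.5
```

>>> play_rows(motion=[[[0, 0, -0.8, 0, 0, 0], [0, 0, -2.5, 0, 0, 0], [0, 0, -5, 0, 0, 0], [0, 0, -7.5, 0, 0, 0], [0, 0, -9, 0, 0, 0]]])

```text
time: 4.3
tool_pos: [598.7, 146.8, 110.9]
tcp_rot: [-180.0, 0.4, -173.6]
ft_force: [0.8, 0.6, -1.7]
finger_gap: 39.7
grip_force: 12.5
```

```bash
python3 -c "
from h import *
plan(524,-198,100,178.8)"
```

```text
shift [ 11.27  -33.435   1.017] turn [0.03 0.39 7.6 ] t 4.3 [598.7 146.8 110.9] [-180.      0.39 -173.6 ] [ 0.8  0.6 -1.7] 39.7 12.5
```

>>> play_rows(motion=[[[1.2, -3.3, 0, 0, 0, 1], [2.4, -6.9, 0, 0, 0.1, 2], [3.7, -10.9, 0, 0, 0.2, 3], [5, -14.9, 0, 0, 0.3, 4], [6.3, -18.9, 0, 0, 0.4, 5]]])

```text
time: 4.8
tool_pos: [555.3, -49.6, 107.7]
tcp_rot: [-180.0, -0.2, -178.6]
ft_force: [0.8, -0.1, -2.4]
finger_gap: 39.9
grip_force: 12.5
```

```bash
python3 -c "
from h import *
plan(517,-205,80,178.8)"
```

```text
shift [  4.189 -15.447   2.79 ] turn [-0.02 -0.19  2.58] t 4.8 [555.3 -49.6 107.7] [-179.99   -0.19 -178.62] [ 0.8 -0.1 -2.4] 39.9 12.5
```

>>> play_rows(motion=[[[1.1, -4, 0, 0, 0, 1], [2.1, -8, 0.5, 0, -0.1, 2], [3.2, -12, 1, 0, -0.1, 2.6], [4, -14.6, 2, 0, -0.2, 2.6], [4.2, -15.4, 2.8, 0, -0.2, 2.6]]])

```text
time: 5.3
tool_pos: [516.6, -205.9, 79.5]
tcp_rot: [-179.9, -0.0, 178.6]
ft_force: [-0.0, -0.4, -1.7]
finger_gap: 39.7
grip_force: 12.6
```

>>> play_rows(motion=[[[0, 0, 2, 0, 0, 0], [0, 0, 2.5, 0, 0, 0], [0, 0, 2.5, 0, 0, 0]]])

```text
time: 5.6
tool_pos: [516.7, -202.0, 53.3]
tcp_rot: [179.9, -0.1, 178.8]
ft_force: [-0.2, 0.1, -1.5]
finger_gap: 40.0
grip_force: 12.6
```

```bash
python3 - <<'E'
from h import *
from bench import optics
import cv2
t=optics.snapshot('top')['pixels'][:,:,::-1];s=optics.snapshot('side')['pixels'][:,:,::-1]
plan(517,-205,24,178.8)
c=lambda im,x,y,w,h:cv2.resize(im[y:y+h,x:x+w],(400,400),interpolation=cv2.INTER_CUBIC)
cv2.imwrite('pics/jig1.png',np.hstack([c(t,222,165,80,80),c(s,208,170,80,80)]))
E
```

```text
shift [ 0.098 -0.25   3.096] turn [-0.01  0.01  0.05] t 5.7 [ 518.  -202.5   55. ] [-1.7999e+02  1.0000e-02  1.7885e+02] [-0.3 -0.9 -1.4] 39.6 12.6
```

View pics/jig1.png

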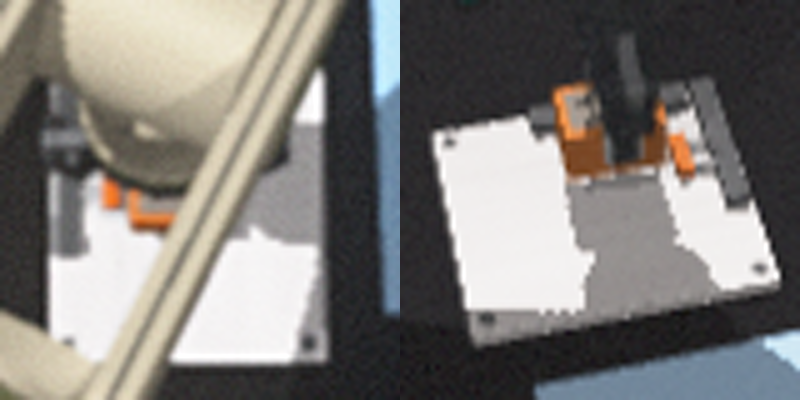

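```bash
python3 - <<'E'
from h import *
q=lambda x,y:P(x-400,y,208,170,5)
for z in(39,41):
  for p in [(570,174),(665,163)]:print(z,tri(q(*p),None,z)[0])
for p in [(556,88)]:print(tri(q(*p),None,79)[0])
E
```

```text
39 [ 490.0679663  -215.16148066   39.        ]
39 [ 546.01371056 -220.60376442   39.        ]
41 [ 489.77526167 -216.91696206   41.        ]
41 [ 545.58443244 -222.34596024   41.        ]
[ 490.40981086 -182.95029029   79.        ]
```

The block hangs level and parallel over the plate: its near lower edge runs (570,173)–(665,163) in the side crop, short of the pads. I'll lower it slightly back from the pads.

>>> play_rows(motion=[[[0.2, -0.3, 1.2, 0, 0, 0], [0.2, -0.3, 2, 0, 0, 0], [0.2, -0.3, 2.5, 0, 0, 0], [0.2, -0.3, 2.8, 0, 0, 0], [0.2, -0.3, 2.8, 0, 0, 0]]])

```text
time: 6.2
tool_pos: [515.0, -205.8, 25.6]
tcp_rot: [180.0, -0.1, 178.8]
ft_force: [0.2, -0.8, -1.8]
finger_gap: 39.7
grip_force: 12.6
```

>>> play_rows(motion=[[[0, 0, 0.1, 0, 0, 0], [0, 0, 0.15, 0, 0, 0], [0, 0, 0.15, 0, 0, 0]]])

```text
time: 6.5
tool_pos: [515.7, -206.2, 25.1]
tcp_rot: [-180.0, 0.0, 178.8]
ft_force: [0.4, -0.4, -2.0]
finger_gap: 39.9
grip_force: 12.6
```

>>> play_rows(motion=[[[0, 0, 0.05, 0, 0, 0], [0, 0, 0.1, 0, 0, 0], [0, 0, 0.1, 0, 0, 0], [0, 0, 0.1, 0, 0, 0]]])

```text
time: 6.9
tool_pos: [515.5, -206.0, 23.9]
tcp_rot: [-180.0, -0.0, 178.8]
ft_force: [-0.3, -0.7, -2.1]
finger_gap: 39.7
grip_force: 12.6
```

>>> play_rows(motion=[[[0, 0, 0.05, 0, 0, 0], [0, 0, 0.1, 0, 0, 0], [0, 0, 0.1, 0, 0, 0], [0, 0, 0.1, 0, 0, 0]]])

```text
time: 7.3
tool_pos: [515.5, -206.1, 23.7]
tcp_rot: [-180.0, -0.0, 178.8]
ft_force: [-3.8, 2.1, 7.0]
finger_gap: 39.9
grip_force: 13.6
```

>>> play_rows(motion=[[[0, 0, -0.04, 0, 0, 0], [-0.3, 0.2, -0.04, 0, 0, 0], [-0.5, 0.4, -0.04, 0, 0, 0], [-0.5, 0.4, -0.04, 0, 0, 0]]])

```text
time: 7.7
tool_pos: [521.3, -202.3, 23.7]
tcp_rot: [-180.0, 0.1, 178.8]
ft_force: [-1.1, -1.2, 3.6]
finger_gap: 39.9
grip_force: 13.3
```

>>> play_rows(motion=[[[-0.2, 0.2, 0, 0, 0, 0], [-0.4, 0.4, 0, 0, 0, 0], [-0.4, 0.4, 0, 0, 0, 0], [-0.4, 0.4, 0, 0, 0, 0]]])

```text
time: 8.1
tool_pos: [525.2, -198.5, 23.7]
tcp_rot: [-180.0, 0.1, 178.8]
ft_force: [-1.6, -0.9, 4.8]
finger_gap: 39.9
grip_force: 13.4
```

>>> play_rows(motion=[[[-0.1, 0.1, 0, 0, 0, 0], [-0.2, 0.2, 0, 0, 0, 0], [-0.2, 0.2, 0, 0, 0, 0], [-0.2, 0.2, 0, 0, 0, 0]]])

```text
time: 8.5
tool_pos: [526.8, -196.8, 23.7]
tcp_rot: [-180.0, 0.0, 178.8]
ft_force: [-3.5, -3.6, 6.4]
finger_gap: 39.8
grip_force: 13.6
```

>>> play_rows(motion=[[[-0.1, 0.1, 0, 0, 0, 0], [-0.2, 0.2, 0, 0, 0, 0], [-0.2, 0.2, 0, 0, 0, 0], [-0.2, 0.2, 0, 0, 0, 0]]])

```text
time: 8.9
tool_pos: [528.3, -195.4, 23.8]
tcp_rot: [-179.9, -0.0, 178.8]
ft_force: [-7.3, -4.8, 8.8]
finger_gap: 39.9
grip_force: 13.8
```

>>> play_rows(motion=[[[-0.05, 0.1, -0.04, 0, 0, 0], [-0.1, 0.2, -0.04, 0, 0, 0], [-0.1, 0.2, -0.04, 0, 0, 0], [-0.1, 0.2, -0.04, 0, 0, 0]]])

```text
time: 9.3
tool_pos: [529.1, -193.6, 23.8]
tcp_rot: [-179.9, -0.1, 178.8]
ft_force: [-6.9, -7.1, 6.3]
finger_gap: 39.9
grip_force: 13.5
```

```bash
python3 - <<'E'
from h import *
from bench import optics
import cv2
t=optics.snapshot('top')['pixels'][:,:,::-1];s=optics.snapshot('side')['pixels'][:,:,::-1]
plan(530,-192,24,178.8)
c=lambda im,x,y,w,h:cv2.resize(im[y:y+h,x:x+w],(400,400),interpolation=cv2.INTER_CUBIC)
cv2.imwrite('pics/jig2.png',np.hstack([c(t,226,165,50,50),c(s,234,178,50,50)]))
E
```

```text
shift [-0.082  0.161 -0.023] turn [-0.11 -0.07 -0.01] t 9.4 [ 529.1 -193.6   23.8] [-1.7989e+02 -7.0000e-02  1.7879e+02] [-5.7 -5.7  5.2] 40.0 13.5
```

View pics/jig2.png

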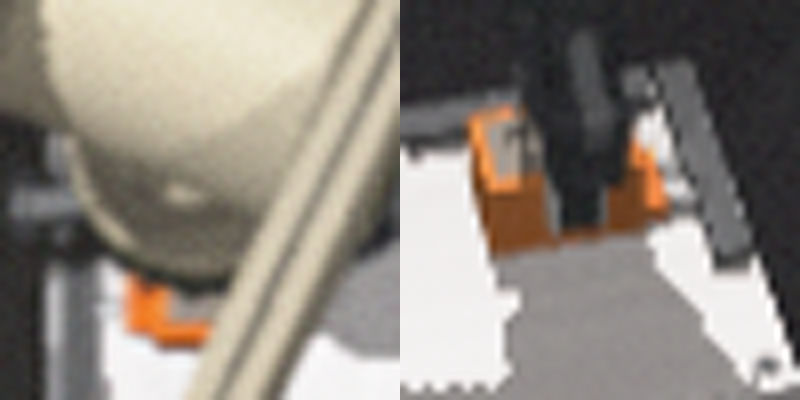

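Both pads are in contact. The block sits flat and square: its near bottom edge runs (495,255)–(650,235) in the crop. The pads look only about 2–4 mm in, so I'll push a little more.

>>> play_rows(motion=[[[-0.1, 0.1, 0, 0, 0, 0], [-0.2, 0.15, 0, 0, 0, 0], [-0.2, 0.15, 0, 0, 0, 0], [-0.2, 0.15, 0, 0, 0, 0], [-0.2, 0.15, 0, 0, 0, 0]]])

```text
time: 9.9
tool_pos: [530.5, -192.4, 23.8]
tcp_rot: [-179.9, -0.1, 178.8]
ft_force: [-10.5, -8.2, 8.4]
finger_gap: 39.7
grip_force: 13.8
```

```bash
python3 - <<'E'
from h import *
from bench import optics
import cv2
t=optics.snapshot('top')['pixels'][:,:,::-1];s=optics.snapshot('side')['pixels'][:,:,::-1]
plan(531,-192,24,178.8)
c=lambda im,x,y,w,h,k=16:cv2.resize(im[y:y+h,x:x+w],(w*k,h*k),interpolation=cv2.INTER_CUBIC)
t0=C['top']['pixels'][:,:,::-1];s0=C['side']['pixels'][:,:,::-1]
a=np.hstack([c(t0,232,182,24,18),c(t,232,182,24,18)]);b=np.hstack([c(s0,256,190,24,18),c(s,256,190,24,18)])
cv2.imwrite('pics/jig3.png',np.vstack([a,b]))
E
```

```text
shift [-0.048  0.045 -0.019] turn [-0.12 -0.14 -0.01] t 10.0 [ 530.5 -192.4   23.8] [-1.7988e+02 -1.4000e-01  1.7879e+02] [-11.2  -7.6   8.7] 39.9 13.8
```

View pics/jig3.png

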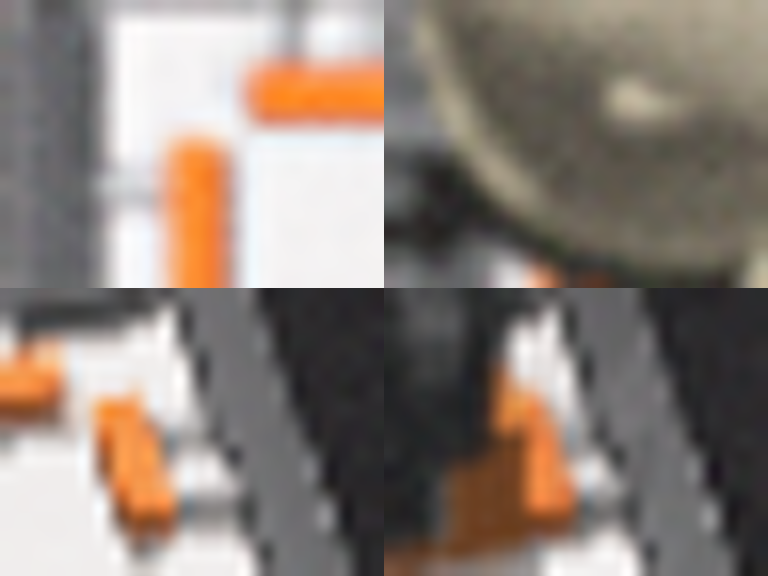

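>>> play_rows(motion=[[[-0.05, 0.05, -0.02, 0, 0, 0], [-0.05, 0.05, -0.02, 0, 0, 0], [-0.05, 0.05, -0.02, 0, 0, 0], [-0.05, 0.05, -0.02, 0, 0, 0], [-0.05, 0.05, -0.02, 0, 0, 0]]])

```text
time: 10.5
tool_pos: [530.9, -192.0, 23.8]
tcp_rot: [-179.9, -0.2, 178.8]
ft_force: [-9.6, -8.4, 7.7]
finger_gap: 39.7
grip_force: 13.6
```

>>> play_rows(motion=[[[0, 0, 0, 0, 0, 0], [0, 0, 0, 0, 0, 0], [0, 0, 0, 0, 0, 0]]])

```text
time: 10.8
tool_pos: [530.9, -192.0, 23.8]
tcp_rot: [-179.9, -0.2, 178.8]
ft_force: [-9.7, -8.1, 7.4]
finger_gap: 39.3
grip_force: 13.6
```

Readings are steady: grip 13.6 N, both pads about 4–5 mm in by position and picture. Handing in.

```bash
python3 -c "
from bench import job
print(job.hand_in())"
```

```text
the job is handed in; nothing more can be done
None
```

The job is handed in, verdict not shown: the block sits flat and square in the corner, gripped at 13.6 N, with both pads in by an estimated 4–5 mm; while I was setting the grip it briefly read 21.3 N, over your 20 N limit but below the 50 N summed-force failure threshold.

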